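# Unsnap and slide off the terminal cover

### The arm

A 6-joint arm with a two-finger parallel gripper is mounted at the origin on a cart in front of the work surface, level with it; the furniture and walls round the work are solid. World frame = base frame: x ahead of the robot, y to its left, z up, the work surface at z = 0. Lengths are in m, angles in degrees, forces in N, time in s.
With the tool pointing down it reaches from about 0.35 to 0.725 m from the base axis. Payload 6 kg.
Tool frame: the origin (TCP) lies midway between the tips of the shut fingers; the grasp point (between the pads) lies 19 mm behind it (manip.grip_depth is the distance from the TCP to the grasp point, in m); x points along the fingers, y is the direction in which the jaws open and shut, and the axes are right-handed (so a half turn about x gives the same grasp; the last joint's range is limited). The gripper opens to 85 mm and grips with 20 to 120 N. Pads are 22 mm wide; open, the fingers measure 114 mm over their backs; the gripper's body (76 mm by 85 mm) begins 54 mm behind the grasp point. The pads swing forward as they close: fully open they stand 13 mm farther back than shut.
Start: joints at [-44.364, 2.303, 4.859, 0, -92.561, -19.12], TCP at [0.268, -0.537, 0.231] pointing down, gripper open.
Joint ranges: [-146.85, 146.85], [-73.84, 115.35], [-62.03, 85.46], [-188.31, 113.3], [-161.28, -10.13], [-171.36, 171.36]. Speed limits (degrees/s): [147.25, 147.25, 172.46, 180, 180, 180].

### API

Orientations are given as [roll, pitch, yaw] about the fixed x, y, z axes, in that order (R = Rz(yaw) Ry(pitch) Rx(roll)).
In Python, from station import manip, grab_frame, camera_model, order gives the robot as it stands.
- The arm moves only by the tool drive_tool, never from a script. Its argument "commands" is a list of rows, each a list of 4 numbers: the shift along the tool's x, y, z in m, then the turn about the tool's x in rad. A call has 1 to 10 rows; each row is the pose to reach, as a shift and turn from the pose commanded when the call began, along the tool's axes at that moment; what a row does not reach only later rows make up. A row lasts 1/10 s, in which the tool goes at most 50 mm and 8.59 degrees, less where a joint would pass 70% of its speed; a pose out of reach is approached as far as the arm can. A call with a gripper value outside its range is refused whole. "fingers" is the opening in per cent of the stroke, from 0 (shut) to 100 (fully open), set as the call begins (left out, the last holds). The fingers move at their own pace and stop on an object; "force" is the grip in N (left out, the last holds). Time passes only in rows, so rows that repeat a pose let the fingers close. It gives the time, the measured TCP pose, the force and the opening at its end, in the units of the state.
- manip.read_state(): the state, without advancing time (a new reading comes with each control period).
- grab_frame(name): name is "scene" or "top"; returns (picture, depth): 400x640x3 uint8, blue, green, red; 400x640 float32, m along the optical axis (not along the pixel's ray), 0 where there is no reading.
- camera_model(name): a dict with "K" (3x3 intrinsics, pixels), "eye" and "attitude" of the camera in the world. Camera axes: x right, y down, z forward; pixel columns grow to the right and rows downward; lengths in m; the calibration is good to about 2 mm. A picture is of the moment at which its call begins. camera_model takes no time and is no camera call.
- order.sign_off(): hands the job in, once; it reports no verdict.
The state is a dict: "time": time; "joint_positions": joint angles; "qvel": joint speeds; "joint_torque": joint torques, N m; "tool_pos": TCP position; "eef_rot": TCP orientation; "force": force on the tool from outside, world axes, zero at the start; "moment": the same for the moment, N m; "gripper_width": opening from 0.0 (shut) to 1.0 (fully open).
Only numpy, scipy, OpenCV 4.12 (cv2) and the standard library are available. Lean on these libraries where they do the work, as an engineer would, in place of code of your own. Each camera call takes 0.05 s, during which the arm holds its last target. There are 200 camera calls.

### The job

Open the dark grey electrode terminal box: press its orange snap tab fully down with the fingertips, then push the released white cover along its track, over the tab, until it is completely off its seat and the black panel with all four coloured sockets is bare. Only touch, press and push: the cover must not be picked up or tipped and must stay on its track, and the cups, bottle, beaker and tube round about must be left standing where they are.

Things in the scene. Friction and masses are not known exactly. Their poses are not given: they have to be found in the camera images.
- terminal_box: Dark grey terminal box, 200 x 89 mm, screwed to the worktop. Origin: centre of its underside; x = sliding direction, from the seat end (x -100 mm) to the parking end (+100), z up. Rails (tops 38 mm high) carry the cover between guide lips (46 mm high); deck between the rails 60 mm wide, 30 mm high. Lip at the seat end 41 mm high, end stop at x 94 to 100 mm 46 mm high.
- cover: White loose cover on the rails, about 120 g: flange 78 (along the track) x 76 x 5 mm, on it a body 74 x 60 mm, in all 22 mm high. Origin: centre of its underside, axes as the box's. In the box's frame it starts at x -57, z 38 mm; it is off its seat beyond x +17 and meets the end stop at x +55 mm. The raised tab blocks it; once released it slides with about 1 N.
- cover_rear (a point): Centre of the cover's flat upright rear face (on its -x side, 38 mm behind the cover's origin), 50 mm above the worktop: the place to push, towards the box's +x. It is open to a fingertip that comes down beyond the seat end of the box and passes over the 41 mm high lip there.
- panel (a point): Centre of the black seat panel (74 mm along the track, x -96 to -22 mm in the box's frame, 31 mm high) with four flush coloured sockets; hidden under the cover at first.
- tab_top (a point): Centre of the top of the orange snap tab, 46 mm (along the track) x 30 mm, at x +7 mm, y 0 of the box; its near end stands 2 mm in front of the cover. 47 mm above the worktop at the start, 35 mm when fully pressed, 3 mm below the cover's path. It moves straight down.
- tab (a joint): Travel of the snap tab in m: 0 = up (locking the cover), 0.012 = fully pressed down. It needs about 4 to 5 N and stays down where it is left; it does not spring back.
- cup_red: Bystander: sample cup with a red snap lid, 35 x 43 x 24 mm, loose, standing to the left (+y side) of the box. Origin: centre of its underside.
- cup_blue: Bystander: sample cup with a blue snap lid, 35 x 43 x 24 mm, loose, on the right (-y side) of the box. Origin: centre of its underside.
- cream_bottle: Bystander: square bottle with a cream cap, 66 x 66 x 125 mm, loose, farther to the right. Origin: centre of its underside.
- beaker: Bystander: clear beaker, 59 mm wide, 82 mm high, loose, farther to the left. Origin: centre of its underside.
- blue_tube: Bystander: self-standing tube with a red cap and blue content, 36 mm wide, 118 mm high, loose, farther to the left. Origin: centre of its underside.

How it is judged:
By the outcome, as a careful person would: the job done as asked, in the order asked, and still so for the second after the job is handed in, with the robot touching nothing.
It also fails if it takes over 42 s, if anything falls off the work surface, if the arm or the gripper's body presses on something with over 40 N, if the wrist force passes 120 N, or if a joint passes its speed limit or range.

## Working session

There is one attempt and no reset: what is moved stays moved. The work goes in short steps, Python scripts to look and compute and a tool call to move; the robot and the scene stay as the last step left them, time stands still between calls to the robot, and variables do not carry over. Pictures are saved under pics/ and viewed, about 8 in all and at most 12, crops included, and the job is handed in when it is done.

Besides the shell and the picture viewer there is one more tool, called after "Request:" as name([rows], argument=value, ...), one row to a line, values as JSON. drive_tool: Moves the arm, as the interface text tells. Its arguments: {"type":"object","properties":{"commands":{"type":"array"},"fingers":{"type":"number"},"force":{"type":"number"}},"required":["commands"]}

```bash
mkdir -p pics; cat > h.py <<'E'
import numpy as np,cv2
from station import manip, grab_frame, camera_model, order
def save(cam,fn):
    p,d=grab_frame(cam); cv2.imwrite('pics/'+fn+'.png',p); np.save('pics/'+fn+'.npy',d); return p,d
def ray(cam,u,v,z):
    m=camera_model(cam);K=np.array(m['K']);e=np.array(m['eye']);R=att(m)
    r=R@np.linalg.inv(K)@[u,v,1]; return e+r*(z-e[2])/r[2]
def att(m):
    a=np.array(m['attitude'])
    if a.shape==(3,3): return a
    from scipy.spatial.transform import Rotation as Ro
    return (Ro.from_euler('xyz',a,degrees=True) if a.size==3 else Ro.from_quat(a)).as_matrix()
E
python3 - <<'E'
from h import *
for c in('top','scene'): save(c,c+'0'); print(c,camera_model(c))
print(manip.read_state())
E
```

```text
top {'K': array([[376.27608812,   0.        , 321.11756186],
       [  0.        , 376.27608812, 200.20250473],
       [  0.        ,   0.        ,   1.        ]]), 'eye': array([ 0.46980534, -0.0308711 ,  1.03203338]), 'attitude': array([-1.71412634e+02, -3.45619223e-02, -8.90993093e+01])}
scene {'K': array([[392.10426176,   0.        , 318.81980576],
       [  0.        , 392.10426176, 198.21270644],
       [  0.        ,   0.        ,   1.        ]]), 'eye': array([0.07664937, 0.54921176, 0.54551905]), 'attitude': array([-120.74397121,    1.06083622, -137.55127263])}
{'time': 0.1, 'joint_positions': array([-4.43638149e+01,  2.33622534e+00,  4.80849840e+00, -2.45695323e-02,
       -9.25613791e+01, -1.91214818e+01]), 'qvel': array([-0.00832381, -0.08481833,  0.1518494 ,  0.10655371, -0.05588638,
       -0.10846858]), 'joint_torque': array([-6.23444124e-03, -3.69346797e+01,  3.48281693e+01,  6.95194602e+00,
       -4.60500582e-03, -3.71521395e-06]), 'tool_pos': array([ 0.2678167 , -0.53658459,  0.23036902]), 'eef_rot': array([ 93.71978101,  89.90757498, 120.23556326]), 'force': array([0.18589464, 0.72689637, 0.92774448]), 'moment': array([ 0.01015797, -0.04378027,  0.00719869]), 'gripper_width': 0.9986109314048923}
```

View pics/top0.png

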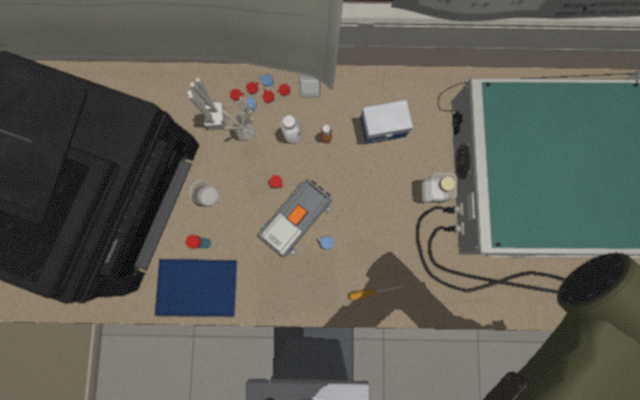

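View pics/scene0.png

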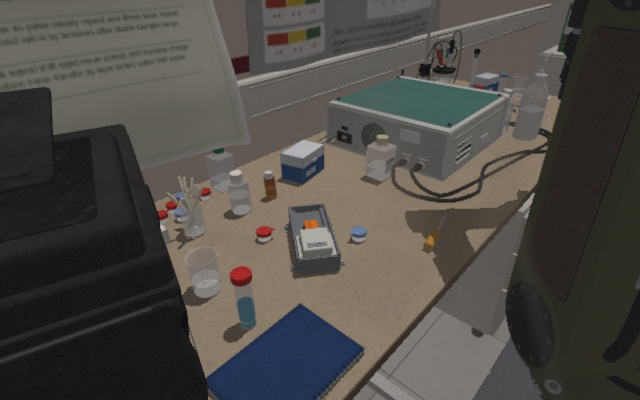

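The top view shows the box centred near (295,217), with the cover at its lower-left end and the orange tab at (298,214). The cups are at (275,182) and (327,243). I'll enlarge it.

```bash
python3 - <<'E'
from h import *
p=cv2.imread('pics/top0.png')
c=cv2.resize(p[165:270,240:350],None,fx=6,fy=5.7143,interpolation=cv2.INTER_CUBIC) if 0 else cv2.resize(p[170:270,240:350],None,fx=6,fy=6,interpolation=cv2.INTER_CUBIC)
cv2.imwrite('pics/c1.png',c)
h=cv2.cvtColor(p,cv2.COLOR_BGR2HSV)
m=cv2.inRange(h,(5,150,120),(20,255,255)); m[:170]=0;m[270:]=0;m[:,:240]=0;m[:,350:]=0
pts=cv2.findNonZero(m); r=cv2.minAreaRect(pts); print(r); print(ray('top',*r[0],.047))
m=((p.min(2)>150)).astype('uint8')*255; m[:205]=0;m[265:]=0;m[:,:250]=0;m[:,315:]=0
pts=cv2.findNonZero(m)
r=cv2.minAreaRect(pts); print(r,ray('top',*r[0],.06))
E
```

```text
((296.86883544921875, 214.55735778808594), (11.523320198059082, 16.900867462158203), 39.80556869506836)
[0.5793279  0.03409334 0.047     ]
((283.75341796875, 235.7913818359375), (36.34893035888672, 29.83078956604004), 40.23635482788086) [0.5223698  0.06561751 0.06      ]
```

View pics/c1.png

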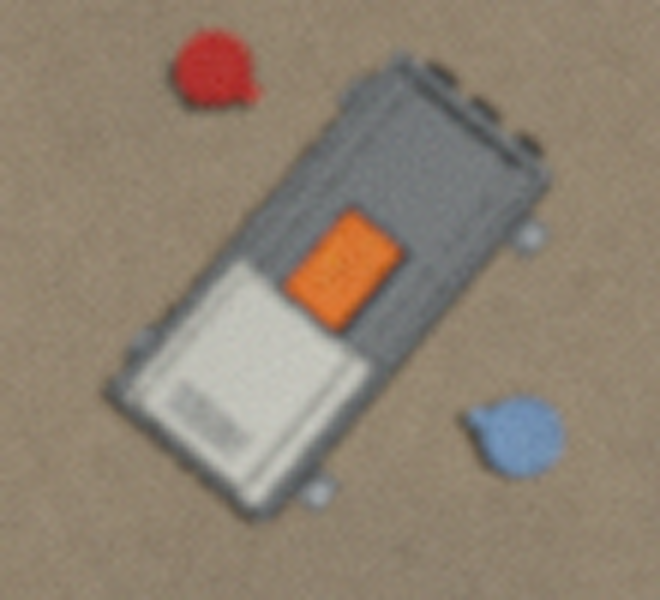

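The crop shows the tab corners at (352,207), (405,250), (338,330) and (286,288), and the box corners at (400,58), (548,178), (258,520) and (108,390). Next I'll work out the frame.

```bash
python3 - <<'E'
from h import *
P=lambda u,v,z:ray('top',u/6+240-.4,v/6+170-.4,z)[:2]
tb=np.array([P(352,207,.047),P(405,250,.047),P(338,330,.047),P(286,288,.047)])
bx=np.array([P(400,58,.046),P(548,178,.046),P(258,520,.041),P(108,390,.041)])
for n,q in(('tab',tb),('box',bx)):
    d=q[0]-q[3]+q[1]-q[2]; print(n,q.mean(0),np.degrees(np.arctan2(d[1],d[0])),np.linalg.norm(q[0]-q[3]),np.linalg.norm(q[0]-q[1]))
a=np.radians(np.degrees(np.arctan2(*(( bx[0]-bx[3]+bx[1]-bx[2])[::-1])))); X=np.array([np.cos(a),np.sin(a)])
print('box from tab',tb.mean(0)-.007*X,'rear',bx.mean(0)-.095*X, 'end',bx.mean(0)-.1*X)
# depth check
d=np.load('pics/top0.npy');m=camera_model('top');K=m['K'];R=att(m)
for u,v in((297,214),(280,232),(310,195)):
    Z=np.median(d[v-2:v+3,u-2:u+3]); print(m['eye']+R@(Z*np.linalg.inv(K)@[u,v,1]))
# tool axes
from scipy.spatial.transform import Rotation as Ro
s=manip.read_state(); print(Ro.from_euler('xyz',s['eef_rot'],degrees=True).as_matrix().round(4))
for n,(u,v) in dict(red=(213,68),blue=(518,435)).items(): print(n,P(u,v,.024))
E
```

```text
tab [0.57983894 0.03336491] -38.170557974231194 0.0458489604748449 0.03023017075173747
box [0.57297281 0.04038023] -39.61338707359249 0.1945546458553623 0.08510141292499566
box from tab [0.57444639 0.03782814] rear [0.4997882  0.10095261] end [0.49593638 0.10414063]
[0.58084521 0.03380682 0.04667443]
[0.53198978 0.07563748 0.05961682]
[0.63499082 0.00115656 0.0290666 ]
[[-8.000e-04 -4.464e-01  8.948e-01]
 [ 1.400e-03  8.948e-01  4.464e-01]
 [-1.000e+00  1.600e-03 -1.000e-04]]
red [0.67323276 0.09737422]
blue [ 0.50933203 -0.04369135]
```

Request:
drive_tool([
  [0,0.03,0.04,-0.12],
  [0,0.06,0.08,-0.24],
  [0,0.09,0.12,-0.36],
  [0,0.11,0.16,-0.48],
  [0,0.135,0.195,-0.6],
  [0,0.16,0.23,-0.72],
  [0,0.18,0.26,-0.84],
  [0,0.186,0.267,-0.94],
  [0,0.186,0.267,-1.0],
  [0,0.186,0.267,-1.0],
], fingers=0)

```text
time: 1.1
tool_pos: [0.4239, -0.2507, 0.2309]
eef_rot: [68.7, 90.0, 152.6]
force: [-0.9, -0.4, 0.3]
gripper_width: -0.001
```

```bash
cat >> h.py <<'E'
from scipy.spatial.transform import Rotation as Ro
def plan(t,head):
    s=manip.read_state(); R=Ro.from_euler('xyz',s['eef_rot'],degrees=True).as_matrix()
    h=np.degrees(np.arctan2(R[1,2],R[0,2])); turn=-np.radians((head-h+180)%360-180)
    print(s['time'],'pos',s['tool_pos'],'head',h,'xaxis',R[:,0].round(4),'j',s['joint_positions'].round(1),'F',s['force'].round(2),'g',s['gripper_width'])
    print('shift',(R.T@(np.array(t)-s['tool_pos'])).round(4),'turn',turn)
E
python3 -c "
from h import *
plan([.580,.034,.15],140.7)"
```

```text
1.1 pos [ 0.42385807 -0.2506594   0.23090683] head 83.90420089970563 xaxis [-7.e-04  3.e-04 -1.e+00] j [ -7.1 -14.2 -10.5  -0.  -93.8   1. ] F [-0.93 -0.42  0.33] g -0.0007230962532106804
shift [ 0.0809 -0.1251  0.2996] turn -0.9912736956013695
```

Request:
drive_tool([
  [0,-0.0175,0.042,-0.13],
  [0,-0.035,0.084,-0.26],
  [0,-0.0525,0.126,-0.39],
  [0,-0.07,0.168,-0.52],
  [0,-0.0875,0.21,-0.65],
  [0.02,-0.105,0.252,-0.78],
  [0.04,-0.125,0.29,-0.9],
  [0.08,-0.125,0.3,-0.99],
  [0.08,-0.125,0.3,-0.99],
  [0.08,-0.125,0.3,-0.99],
])

```text
time: 2.1
tool_pos: [0.5801, 0.0325, 0.1515]
eef_rot: [90.0, 89.9, -129.7]
force: [1.1, 0.1, 2.0]
gripper_width: -0.002
```

```bash
python3 -c "
from h import *
plan([.580,.034,.06],140.7)
p,_=save('scene','s1'); cv2.imwrite('pics/c2.png',cv2.resize(p[150:310,220:400],None,fx=3.3,fy=3.3,interpolation=cv2.INTER_CUBIC))"
```

```text
2.1 pos [0.58007956 0.0325286  0.15154609] head 140.32434029300742 xaxis [-0.0013 -0.0016 -1.    ] j [ 23.   -0.2  -6.    0.1 -84.3  27.3] F [1.14 0.11 2.05] g -0.0015607960962363255
shift [ 0.0915 -0.0013  0.001 ] turn -0.006556498754097419
```

View pics/c2.png

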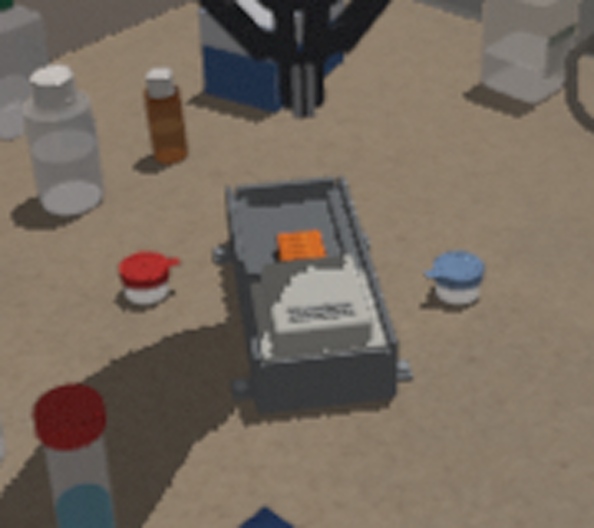

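The shut fingers are over the tab at crop (303,110), with the box and cups undisturbed. Next I'll descend and press.

Request:
drive_tool([
  [0.03,-0.001,-0.001,-0.006],
  [0.06,-0.001,-0.001,-0.006],
  [0.085,-0.001,-0.001,-0.006],
  [0.095,-0.001,-0.001,-0.006],
  [0.1,-0.001,-0.001,-0.006],
  [0.105,-0.001,-0.001,-0.006],
  [0.109,-0.001,-0.001,-0.006],
  [0.113,-0.001,-0.001,-0.006],
  [0.116,-0.001,-0.001,-0.006],
  [0.116,-0.001,-0.001,-0.006],
])

```text
time: 3.15
tool_pos: [0.5826, 0.0337, 0.0359]
eef_rot: [-136.3, 89.9, 4.6]
force: [1.9, -1.3, 3.1]
gripper_width: -0.001
```

```bash
python3 -c "
from h import *
plan([.580,.034,.035],140.7)"
```

```text
3.15 pos [0.58258342 0.03372697 0.03588101] head 140.8813072734735 xaxis [ 2.e-03  2.e-04 -1.e+00] j [ 23.    3.5 -14.5   0.  -71.9  27.9] F [ 1.93 -1.3   3.08] g -0.0006257897542533854
shift [0.0009 0.0014 0.0022] turn 0.003164408879926726
```

Request:
drive_tool([
  [0.001,0,0,0],
  [0.001,0,0,0],
  [0.002,0,0,0],
  [0.002,0,0,0],
])

```text
time: 3.55
tool_pos: [0.5826, 0.0338, 0.0351]
eef_rot: [-145.0, 89.9, -4.1]
force: [-0.5, -1.4, 8.8]
gripper_width: 0.002
```

```bash
python3 -c "
from h import *
plan([.580,.034,.035],140.7)"
```

```text
3.55 pos [0.58261221 0.03375822 0.03509312] head 140.90770866640966 xaxis [ 2.2e-03 -2.0e-04 -1.0e+00] j [ 23.    3.5 -14.6   0.1 -71.8  27.9] F [-0.49 -1.38  8.78] g 0.0018978882812000944
shift [0.0001 0.0015 0.0022] turn 0.0036252001137753354
```

Request:
drive_tool([
  [0.001,0,0,0],
  [0.002,0,0,0],
  [0.002,0,0,0],
  [0.002,0,0,0],
])

```text
time: 3.95
tool_pos: [0.5827, 0.0338, 0.035]
eef_rot: [-149.3, 89.8, -8.3]
force: [-5.9, 0.0, 19.8]
gripper_width: -0.001
```

Request:
drive_tool([
  [-0.01,0,0,0],
  [-0.04,0,0,0],
  [-0.08,0,0,0],
  [-0.105,0,0,0],
  [-0.105,0,0,0],
])

```text
time: 4.45
tool_pos: [0.5831, 0.0343, 0.1403]
eef_rot: [-121.4, 89.7, 19.5]
force: [-0.0, -1.3, 0.2]
gripper_width: -0.001
```

```bash
python3 -c "
from h import *
plan([.4735,.121,.14],140.7)"
```

```text
4.45 pos [0.58308244 0.03425473 0.14027079] head 140.8974331960418 xaxis [ 0.0051  0.0018 -1.    ] j [ 23.    0.1  -6.8   0.  -82.7  27.9] F [-0.04 -1.3   0.24] g -0.0008199597483384975
shift [-1.000e-04  1.800e-03  1.397e-01] turn 0.003445859323664844
```

Request:
drive_tool([
  [0,0,0.04,0],
  [0,0.001,0.08,0],
  [0,0.002,0.12,0],
  [0,0.002,0.14,0.003],
  [0,0.002,0.14,0.003],
  [0,0.002,0.14,0.003],
])

```text
time: 5.05
tool_pos: [0.4712, 0.1208, 0.1353]
eef_rot: [43.8, 89.9, -175.4]
force: [0.5, 0.7, -0.0]
gripper_width: 0.005
```

```bash
python3 -c "
from h import *
plan([.4735,.121,.0465],140.7)
p,_=save('top','t2'); cv2.imwrite('pics/c3.png',cv2.resize(p[170:270,240:350],None,fx=6,fy=6,interpolation=cv2.INTER_CUBIC))"
```

```text
5.05 pos [0.47117647 0.12076655 0.13529202] head 140.784005236888 xaxis [-1.8e-03 -1.0e-04 -1.0e+00] j [ 38.2 -14.9 -20.9  -0.1 -84.   12.6] F [ 0.51  0.72 -0.  ] g 0.0046397691098371404
shift [ 0.0888 -0.0018 -0.0018] turn 0.0014661679726134607
```

View pics/c3.png

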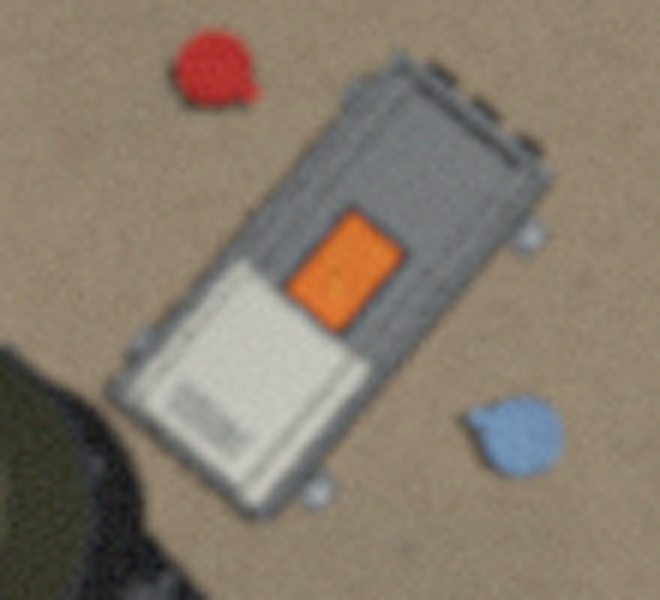

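The cover hasn't moved, the cups are in place, and the arm is at lower left, clear of the box. I'll descend beyond the seat end.

Request:
drive_tool([
  [0.03,-0.001,0,0],
  [0.055,-0.001,0,0],
  [0.075,-0.001,0,0],
  [0.083,-0.001,0,0],
  [0.083,-0.001,0,0],
  [0.083,-0.001,0,0],
])

```text
time: 5.7
tool_pos: [0.4732, 0.1211, 0.0541]
eef_rot: [-143.1, 90.0, -2.5]
force: [0.5, 0.3, 0.3]
gripper_width: 0.003
```

```bash
python3 -c "
from h import *
plan([.4735,.121,.0465],140.7)"
```

```text
5.7 pos [0.47317448 0.12108228 0.05412907] head 140.67725586664804 xaxis [ 7.e-04 -0.e+00 -1.e+00] j [ 38.1 -12.3 -27.4   0.  -74.9  12.6] F [0.47 0.26 0.29] g 0.002975702594238826
shift [ 0.0076 -0.0001 -0.0003] turn -0.00039696001250417057
```

Request:
drive_tool([
  [0.0075,0,0,0],
  [0.0075,0,0,0],
  [0.0075,0,-0.008,0],
  [0.0075,0,-0.014,0],
  [0.0075,0,-0.018,0],
  [0.0075,0,-0.021,0],
  [0.0075,0,-0.024,0],
  [0.0075,0,-0.027,0],
  [0.0075,0,-0.03,0],
  [0.0075,0,-0.033,0],
])

```text
time: 6.7
tool_pos: [0.4981, 0.1004, 0.0458]
eef_rot: [-15.3, 90.0, 125.4]
force: [-1.0, 0.6, 0.4]
gripper_width: -0.002
```

```bash
python3 -c "
from h import *
plan([.4735,.121,.0465],140.7)
p,_=save('scene','s3'); cv2.imwrite('pics/c4.png',cv2.resize(p[150:310,220:400],None,fx=3.3,fy=3.3,interpolation=cv2.INTER_CUBIC))"
```

```text
6.7 pos [0.49813576 0.10036474 0.04578921] head 140.7127648527573 xaxis [-2.e-04  3.e-04 -1.e+00] j [ 34.1  -8.6 -25.1  -0.  -73.5  16.6] F [-0.97  0.56  0.36] g -0.0017976267753160283
shift [-0.0007 -0.0004  0.0321] turn 0.00022278870914716346
```

View pics/c4.png

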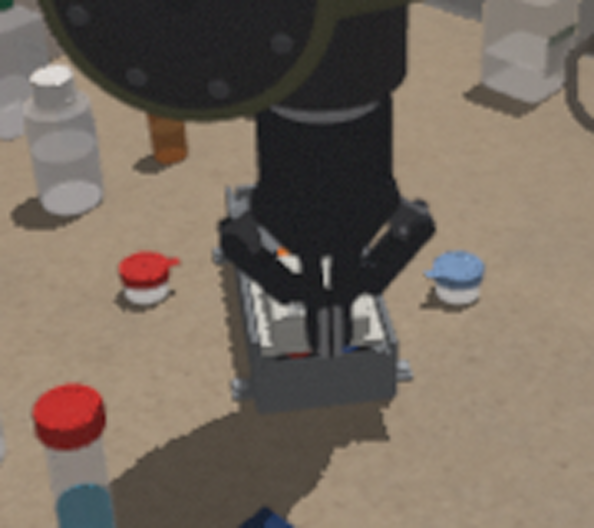

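The fingertips are pushing the rear face at about 1 N. The cover is sliding and the first sockets show at the lip (crop (300,355)). I'll keep pushing.

Request:
drive_tool([
  [0,0,-0.006,0],
  [0,0,-0.012,0],
  [0,0,-0.018,0],
  [0,0,-0.024,0],
  [0,0,-0.03,0],
  [0,0,-0.036,0],
  [0,0,-0.041,0],
  [0,0,-0.044,0],
  [0,0,-0.045,0],
])

```text
time: 7.65
tool_pos: [0.5331, 0.0716, 0.0457]
eef_rot: [35.5, 90.0, 176.2]
force: [-0.3, 0.1, 1.4]
gripper_width: -0.001
```

Request:
drive_tool([
  [0,0,-0.006,0],
  [0,0,-0.012,0],
  [0,0,-0.018,0],
  [0,0,-0.024,0],
  [0,0,-0.03,0],
  [0,0,-0.036,0],
  [0,0,-0.04,0],
  [0,0,-0.043,0],
  [0,0,-0.045,0],
  [0,0,-0.045,0],
])

```text
time: 8.65
tool_pos: [0.5679, 0.0431, 0.0457]
eef_rot: [155.9, 90.0, -63.4]
force: [-0.4, 0.9, 0.2]
gripper_width: -0.001
```

```bash
python3 -c "
from h import *
plan([.4735,.121,.0465],140.7)
p,_=save('scene','s4'); cv2.imwrite('pics/c5.png',cv2.resize(p[150:310,220:400],None,fx=3.3,fy=3.3,interpolation=cv2.INTER_CUBIC))"
```

```text
8.65 pos [0.56791313 0.04314956 0.04573769] head 140.70046263293514 xaxis [ 1.e-04 -2.e-04 -1.e+00] j [ 24.5   1.  -16.    0.  -73.   26.2] F [-0.38  0.93  0.25] g -0.0011006495208209402
shift [-0.0008 -0.0004  0.1224] turn 8.074467946599336e-06
```

View pics/c5.png

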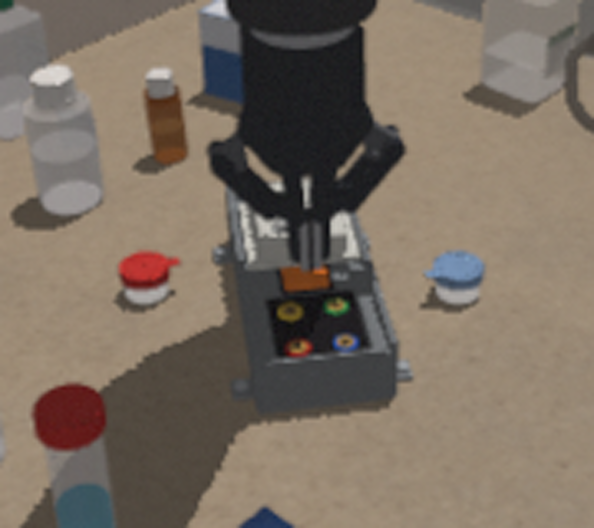

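All four sockets are bare and the cover is past the tab. I'll back off, lift, and check from the top.

Request:
drive_tool([
  [0,0,0.006,0],
  [0,0,0.015,0],
  [-0.01,0,0.02,0],
  [-0.04,0,0.02,0],
  [-0.08,0,0.04,0],
  [-0.12,0,0.08,0],
  [-0.12,0,0.12,0],
  [-0.12,0,0.15,0],
  [-0.12,0,0.15,0],
  [-0.12,0,0.15,0],
])

```text
time: 9.7
tool_pos: [0.4513, 0.139, 0.1669]
eef_rot: [-104.9, 89.9, 35.9]
force: [0.5, 0.3, 0.5]
gripper_width: 0.003
```

```bash
python3 -c "
from h import *
plan([.4735,.121,.0465],140.7)
p,d=save('top','t5'); cv2.imwrite('pics/c6.png',cv2.resize(p[120:270,180:340],None,fx=4,fy=4,interpolation=cv2.INTER_CUBIC))
h=cv2.cvtColor(p,cv2.COLOR_BGR2HSV);o=cv2.imread('pics/top0.png')
print('diff cups/others',[(n,float(cv2.absdiff(p,o)[a:b,c:e].mean())) for n,a,b,c,e in(('red',174,190,267,284),('blue',234,252,318,338),('beaker',178,210,190,222),('tube',233,250,184,213),('bottle',172,204,418,458))])"
```

```text
9.7 pos [0.45127762 0.13900328 0.16693326] head 140.83199093396217 xaxis [ 0.0017  0.0012 -1.    ] j [ 41.7 -17.8 -20.    0.  -87.7   9.1] F [0.49 0.35 0.54] g 0.002802972767672118
shift [ 0.1204  0.0002 -0.0285] turn 0.0023036763804225482
diff cups/others [('red', 2.974264705882353), ('blue', 2.64537037037037), ('beaker', 2.4622395833333335), ('tube', 40.18999323867478), ('bottle', 2.669791666666667)]
```

View pics/c6.png

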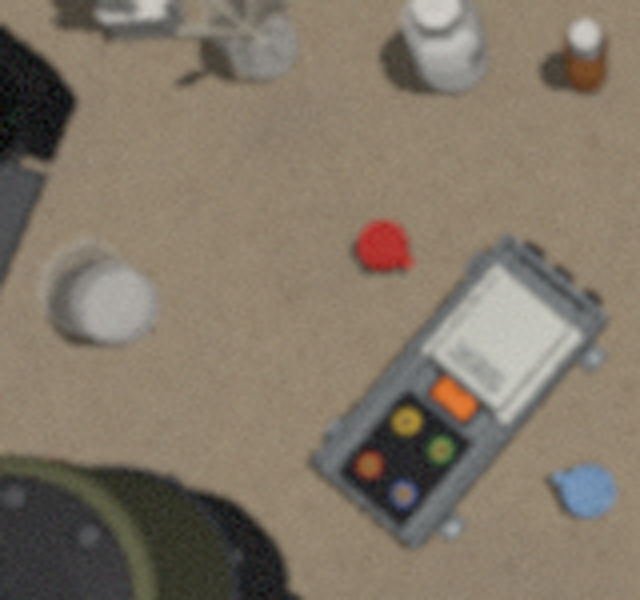

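The cover sits flat on the track past the tab, and the four sockets are bare. The arm hides the tube in this view, so I'll check it in the scene image.

```bash
python3 -c "
from h import *
p,d=save('scene','s6'); o=cv2.imread('pics/scene0.png')
E=lambda q:cv2.Canny(cv2.GaussianBlur(q,(3,3),0),50,120)
g=[cv2.cvtColor(q,cv2.COLOR_BGR2GRAY) for q in (o,p)]
for n,(x0,y0,x1,y1) in dict(tube=(225,262,262,335),beaker=(183,245,225,300)).items():
    r=cv2.matchTemplate(g[1][y0-12:y1+12,x0-12:x1+12],g[0][y0:y1,x0:x1],cv2.TM_CCOEFF_NORMED); print(n,cv2.minMaxLoc(r)[1::2])
cv2.imwrite('pics/c7.png',cv2.resize(p[140:350,170:420],None,fx=2.8,fy=2.8))"
```

```text
tube (0.8573585152626038, (12, 12))
beaker (0.9982563257217407, (12, 12))
```

View pics/c7.png

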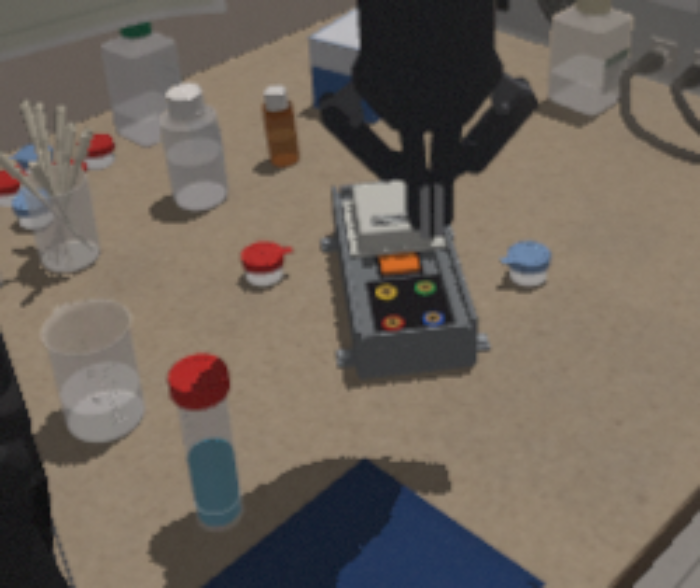

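The tube (crop (205,440)) and the other items stand where they were, and the arm is clear of everything. I'll hand in.

```bash
python3 -c "
from h import *
print(order.sign_off())"
```

```text
the job is handed in; nothing more can be done
None
```

The terminal box is open and the job is handed in, about 10 s into the 42 s limit.

- **Tab:** I pressed it with the shut fingertips until it stopped at 35.0 mm above the worktop. The force then rose to about 20 N, so it was fully down.
- **Cover:** I pushed its rear face along the track at about 1 N. By the fingertip position it ended at about x +41 mm, past the +17 mm needed and short of the end stop at +55 mm.
- **Last pictures:** The cover lies flat on its track, the black panel with all four coloured sockets is bare, and the gripper is clear and touching nothing.
- **Bystanders:** The cups, bottle and beaker show no movement against the first pictures.
- **One check that disagreed:** In the last top view the arm hid the tube, so that comparison failed. The scene camera shows the tube upright at the same pixels. That match scored only 0.86, which I put down to the arm's shadow falling across it.

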